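Set the drilling jig's end stop and seat the pan handle against it

ROBOT

A 6-joint arm with a two-finger parallel gripper is mounted at the origin on a cart in front of the work surface, level with it; the furniture and walls round the work are solid. World frame = base frame: x ahead of the robot, y to its left, z up, the work surface at z = 0. Lengths are in m, angles in rad, forces in N, time in s.
With the tool pointing down it reaches from about 0.375 to 0.9 m from the base axis. Payload 3.1 kg.
Tool frame: the origin (TCP) lies midway between the tips of the shut fingers; the grasp point (between the pads) lies 19 mm behind it; z points along the fingers, y is the direction in which the jaws open and shut (so a half turn about z gives the same grasp; the last joint's range is limited). The gripper opens to 85 mm and grips with 20 to 120 N. Pads are 22 mm wide; open, the fingers measure 114 mm over their backs; the gripper's body (76 mm by 85 mm) begins 54 mm behind the grasp point. The pads swing forward as they close: fully open they stand 13 mm farther back than shut.
Start: joints at [-1.423, 0.527, 1.433, -0, 1.181, -0.178], TCP at [0.2, -0.592, 0.231] pointing down, gripper open.
Joint ranges: [-3.08, 3.08], [-0.75, 2.2], [0.22, 2.44], [-1.43, 4.57], [0, 2.65], [-2.85, 2.85]. Speed limits (rad/s): [2.79, 2.79, 3.14, 3.14, 3.14, 3.14].

INTERFACE

Orientations are given as a unit quaternion [x, y, z, w].
In Python, from station import manip gives the robot as it stands.
- The arm moves only by the tool servo_tool, never from a script. Its argument "motion" is a list of rows, each a list of 7 numbers: the shift along the tool's x, y, z in mm, then the turn, a rotation vector about the tool's x, y, z in rad, then the opening, from -1 (shut) to 1 (fully open), so that 0 is half open. In form: [[x, y, z, rx, ry, rz, hand], ...]. A call has 1 to 12 rows; each row shifts and turns the pose as measured when the row begins, along the tool's axes as they then stand; what a row does not reach is not made up. A row lasts 1/12 s, in which the tool goes at most 41.7 mm and 7.16 degrees, less where a joint would pass 70% of its speed; a pose out of reach is approached as far as the arm can. A call with a gripper value outside its range is refused whole. The fingers move at their own pace and stop on an object; "grip_force" is the grip in N (left out, the last holds). Time passes only in rows, so rows that do not move let the fingers close. It gives the time, the measured TCP pose, the force and the opening at its end, in the units of the state.
- manip.sense(): the state, without advancing time (a new reading comes with each control period).
- manip.snapshot(name): name is "side" or "top" or "wrist"; returns a dict with "frame" (384x512x3 uint8, red, green, blue), "mtx" (3x3 intrinsics, pixels), "dist_coeffs" ([k1, k2, p1, p2, k3] as OpenCV has them; the pictures are not rectified), "world_from_camera" (4x4, takes a point from camera to world coordinates). Camera axes: x right, y up, looking along -z (the intrinsics and any distortion apply to the point x, -y, -z); pixel columns grow to the right and rows downward; lengths in m; the calibration is good to about 2 mm. A picture is of the moment at which its call begins. There is no depth.
- manip.sign_off(): hands the job in, once; it reports no verdict.
The state is a dict: "t": time; "q": joint angles; "qd": joint speeds; "tau": joint torques, N m; "tcp_pos": TCP position; "tool_rot": TCP orientation; "force": force on the tool from outside, world axes, zero at the start; "ft_torque": the same for the moment, N m; "finger_gap": opening from 0.0 (shut) to 1.0 (fully open).
Only numpy, scipy, OpenCV 4.12 (cv2) and the standard library are available. Lean on these libraries where they do the work, as an engineer would, in place of code of your own. Each camera call takes 0.05 s, during which the arm holds its last target.

TASK

Set up the drilling jig for the pan handle that lies in its channel. First push the sliding end stop along its rail towards the handle, on over the first notch, until it clicks into the middle one of the three notches; then push the handle along the channel until its bracket rests against the stop, with the stop still sitting in the middle notch. Only push with the fingertips: do not pick the handle up, and leave the spare handle, the caliper and the loose lid knob lying where they are.

Things in the scene. Friction and masses are not known exactly. Their poses are not given: they have to be found in the camera images.
- jig: Drilling jig fixed to the worktop: grey-painted steel base plate 110 x 335 x 10 mm, handle channel on one half, notched steel rail on the other half of the same centre line. Origin on that line, on the underside of the base, which runs from y = -155 to +180 mm. Its y axis runs along channel (negative y) and rail (positive y); x points across, away from the robot; z up.
- channel (a point): Middle of the channel floor, 10 mm above the worktop, on the jig's centre line at y = -80 mm. Channel: 41 mm wide between a front guide (top 18 mm above the worktop) and a back fence (top 26 mm), jig y = -125 to -35 mm; then 28 mm wide between two keeper blocks (top 27 mm), y = -28 to 18 mm, which guide the handle's bracket. Axes as the jig's.
- drill_bush (a point): Top of the steel drill bush, 59 mm above the worktop, over the channel at jig y = -22 mm. The arm that carries it is 30 mm wide along y and its underside is 44 mm above the worktop. Fixed.
- middle_notch (a point): Centre of the middle notch, on the top of the rail. The rail is 24 mm wide, from jig y = 30 to 172 mm, its top 20 mm above the worktop, cut across by three V notches, each 12 mm wide along y and 6 mm deep, centred at jig y = 100 (first), 75 (middle) and 50 mm (last). Axes as the jig's.
- stop (a joint): Position in m of the sliding end stop along the rail: 0 at the outer end, growing as it is pushed towards the handle, to 0.095. A sprung ball under it drops into the notches at 0.035 (first), 0.060 (middle), 0.085 (last); it starts outside the first. On the flat it slides with about 1.5 N; near a notch the ball pulls it in, some mm ahead of the finger; pushing it out again takes 10 to 13 N.
- stop_back (a point): Centre of the flat outer face (looking away from the handle) of the stop: a dark steel block on the rail, 46 mm across, 40 mm along the rail, 10 to 45 mm above the worktop, with a low plunger head on top (up to 62 mm). This point is 33 mm above the worktop. Push here, towards the jig's negative y. Axes as the jig's.
- stop_face (a point): Centre of the round end (25 mm diameter) of the stop screw, which the handle's bracket comes to rest on; 75 mm before stop_back, 33 mm above the worktop; the screw's end looks to the jig's negative y. Axes as the jig's.
- bracket_face (a point): Centre of the outer face of the handle's upturned steel bracket (22 mm wide, 14 mm high), the end that meets the stop screw, 32 mm above the worktop. The handle in the channel is a black bakelite pan handle 168 mm long, 38 mm wide, 24 mm high at the grip, about 90 g. Axes: y along the handle from butt to bracket (the jig's y when it lies straight), z up.
- handle_butt (a point): Middle of the handle's rounded butt end, 166 mm behind bracket_face and 22 mm above the worktop; it sticks out beyond the end of the channel's guides. Push here, towards the jig's positive y. It slides with under 1 N.
- spare_handle: Another handle of the same kind lying loose on the worktop behind the jig, 168 x 38 x 29 mm; origin on its underside at mid-length, y along it. To be left alone.
- caliper: Steel caliper lying on the worktop behind the jig, 220 x 67 x 11 mm; origin on its underside at mid-length, y along it. To be left alone.
- lid_knob: Loose black bakelite lid knob, 41 mm across, 32 mm high, standing on the worktop behind the jig; origin at the centre of its underside. To be left alone.
There are look-alikes about, which are no part of the job. Leave any brown look-alike of the part that bears bracket_face alone.

How it is judged:
By the outcome, as a careful person would: the job done as asked, in the order asked, and still so for the second after the job is handed in, with the robot touching nothing.
It also fails if it takes over 54 s, if anything falls off the work surface, if the arm or the gripper's body presses on something with over 40 N, if the wrist force passes 120 N, or if a joint passes its speed limit or range.

## Working session

There is one attempt and no reset: what is moved stays moved. The work goes in short steps, Python scripts to look and compute and a tool call to move; the robot and the scene stay as the last step left them, time stands still between calls to the robot, and variables do not carry over. Pictures are saved under pics/ and viewed, and the job is handed in when it is done.

Besides the shell and the picture viewer there is one more tool, called after "Emit:" as name(argument=value, ...) on one line, values as JSON. servo_tool: Moves the arm, as the interface text tells. Its arguments: {"type":"object","properties":{"motion":{"type":"array"},"grip_force":{"type":"number"}},"required":["motion"]}

```bash
mkdir -p pics
python3 - <<'E'
from station import manip
import cv2,pickle
print(manip.sense())
d={}
for n in("top","side","wrist"):
    s=manip.snapshot(n); d[n]=s
    cv2.imwrite(f"pics/{n}0.png",s["frame"][:,:,::-1]); print(n,s["mtx"],s["dist_coeffs"],s["world_from_camera"])
pickle.dump(d,open("s0.pkl","wb"))
E
```

```text
{'t': 0.0, 'q': array([-1.42348397e+00,  5.28443582e-01,  1.43389483e+00, -2.86591479e-05,
        1.18142340e+00, -1.78470033e-01]), 'qd': array([ 0.00177219,  0.00036123, -0.00029955,  0.00042756, -0.00081548,
       -0.00142744]), 'tau': array([ 1.49822590e-03, -4.42344189e+01, -1.78025705e+01, -8.66866344e-05,
        8.29384342e-03,  5.27249540e-06]), 'tcp_pos': array([ 0.19996211, -0.59138944,  0.23034989]), 'tool_rot': array([ 9.86761073e-01,  1.62177089e-01,  3.64634569e-06, -1.08465370e-03]), 'force': array([ 0.48528847, -0.54775079,  0.17969085]), 'ft_torque': array([-0.05916952,  0.00795585, -0.02046948]), 'finger_gap': 1.0002990553509845}
top [[377.40470065   0.         253.06703624]
 [  0.         377.40470065 191.43417393]
 [  0.           0.           1.        ]] [-0.06874855  0.          0.          0.          0.        ] [[ 0.02430685  0.98632529 -0.16300796  0.45328489]
 [-0.99966583  0.02254564 -0.01264594 -0.03485631]
 [-0.0087979   0.16326087  0.98654371  0.96709378]
 [ 0.          0.          0.          1.        ]]
side [[384.04448939   0.         249.98826444]
 [  0.         384.04448939 192.88038925]
 [  0.           0.           1.        ]] [-0.11955461  0.          0.          0.          0.        ] [[-0.96692719  0.16667018 -0.19306179  0.41078568]
 [-0.25496908 -0.61229107  0.74839189  0.64156156]
 [ 0.0065246   0.77286525  0.63453663  0.65421811]
 [ 0.          0.          0.          1.        ]]
wrist [[312.32729431   0.         254.24983888]
 [  0.         312.32729431 189.42414432]
 [  0.           0.           1.        ]] [-0.05177602  0.          0.          0.          0.        ] [[ 0.31851532  0.90379474  0.28583748  0.27389224]
 [-0.94791547  0.30434477  0.09397088 -0.56681206]
 [-0.00206275 -0.30088093  0.95365948  0.37406041]
 [ 0.          0.          0.          1.        ]]
```

View pics/top0.png

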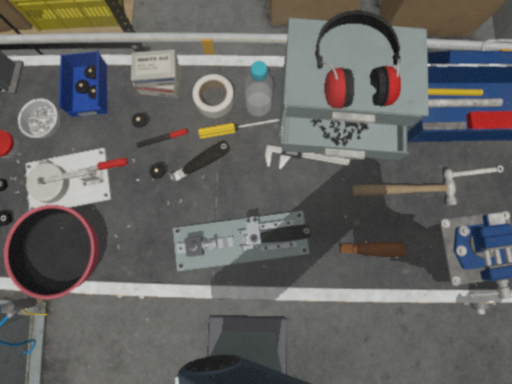

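View pics/side0.png

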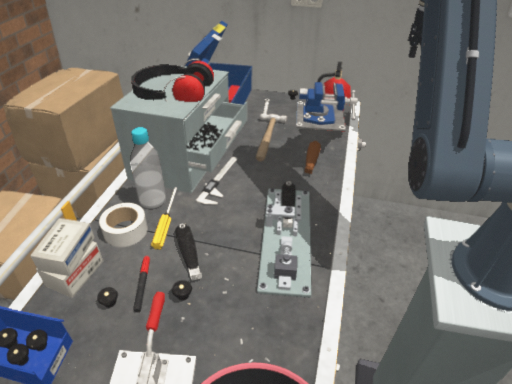

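Run:
```python
import pickle,cv2
d=pickle.load(open("s0.pkl","rb"))
f=d["top"]["frame"][200:280,160:320,::-1]; cv2.imwrite("pics/ctop.png",cv2.resize(f,None,fx=5,fy=5,interpolation=cv2.INTER_CUBIC))
f=d["side"]["frame"][170:300,240:330,::-1]; cv2.imwrite("pics/cside.png",cv2.resize(f,None,fx=4.6,fy=4.6,interpolation=cv2.INTER_CUBIC))
```

```text
(no output)
```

View pics/ctop.png

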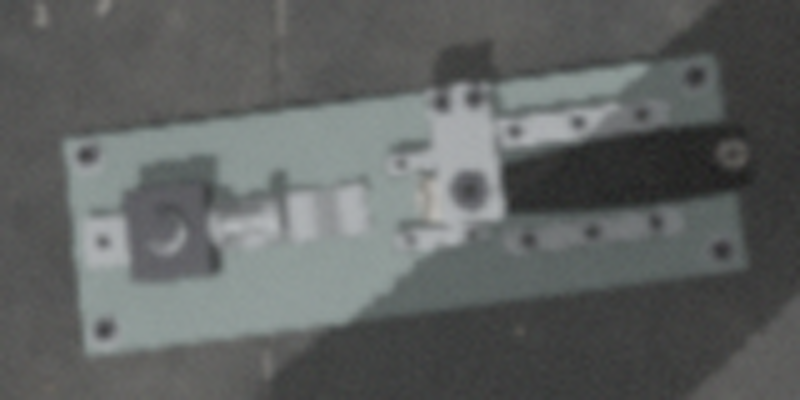

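View pics/cside.png

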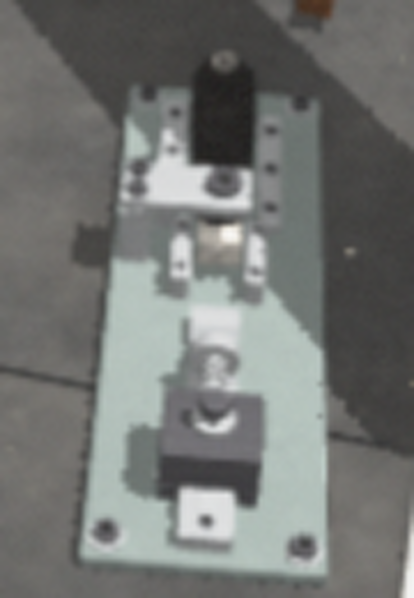

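View pics/wrist0.png

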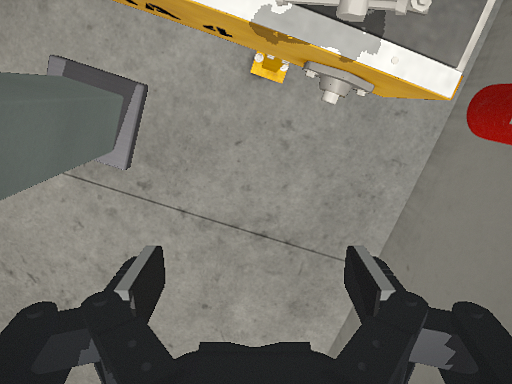

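The top view shows the jig around (240,240). The stop is a dark block at about (194,246), and the black handle in the channel has its butt at (310,231). There are three handle candidates: black in the channel at (285,234), black loose at (205,160), which is the spare, and a brown look-alike at (372,250). The job handle is the black one under the drill bush, and the enlarged crops confirm it.

```bash
cat > h.py <<'E'
import numpy as np,cv2,pickle
def ray(s,px):
    u=cv2.undistortPoints(np.array([[px]],float),s["mtx"],np.array(s["dist_coeffs"]))[0,0]
    T=s["world_from_camera"]; return T[:3,3],T[:3,:3]@np.array([u[0],-u[1],-1])
def pl(s,px,z):
    o,r=ray(s,px); return o+r*(z-o[2])/r[2]
def proj(s,P):
    T=s["world_from_camera"]; c=T[:3,:3].T@(np.array(P)-T[:3,3])
    return cv2.projectPoints(np.array([[c[0],-c[1],-c[2]]]),np.zeros(3),np.zeros(3),s["mtx"],np.array(s["dist_coeffs"]))[0][0,0]
E
python3 - <<'E'
from h import *
d=pickle.load(open("s0.pkl","rb"));t=d["top"];sd=d["side"]
def T(x,y,z):return pl(t,(160+(x+.5)/5-.5,200+(y+.5)/5-.5),z)
def S(x,y,z):return pl(sd,(240+(x+.5)/4.6-.5,170+(y+.5)/4.6-.5),z)
# corners jig coords: (x,y): TL back,+180 ; TR back,-155 ; BR front,-155; BL front,+180
J=np.array([[.055,.18],[.055,-.155],[-.055,-.155],[-.055,.18]])
def fit(W):
    W=np.array(W)[:,:2]; a=J-J.mean(0);b=W-W.mean(0)
    th=np.arctan2((a[:,0]*b[:,1]-a[:,1]*b[:,0]).sum(),(a*b).sum())
    R=np.array([[np.cos(th),-np.sin(th)],[np.sin(th),np.cos(th)]]);o=W.mean(0)-R@J.mean(0)
    print("th",th,"o",o,"res mm",(1e3*(W-(J@R.T+o))).round(1).tolist());return th,R,o
a=fit([T(63,140,.01),T(715,57,.01),T(745,268,.01),T(85,353,.01)])
b=fit([S(78,553,.01),S(130,88,.01),S(320,97,.01),S(327,573,.01)])
for nm,(th,R,o) in(("t",a),("s",b)):
    inv=lambda p:((p[:2]-o)@R*1e3).round(1)
    if nm=="t":
        print("stop outer top edge",inv(T(126,190,.045)),inv(T(135,280,.045)),"inner",inv(T(208,183,.045)),inv(T(216,268,.045)))
        print("butt",inv(T(750,160,.022)),inv(T(755,160,.022)),"loop",inv(T(733,152,.034)))
    else:
        print("stop outer top edge",inv(S(160,458,.045)),inv(S(258,467,.045)),"inner",inv(S(163,393,.045)))
        print("butt",inv(S(222,50,.022)))
for y in(.155,-.19): print(a[2]+a[1]@[0,y],b[2]+b[1]@[0,y])
E
```

```text
th 0.151375553782676 o [ 0.48741991 -0.00507469] res mm [[-1.2, -0.3], [-1.4, -0.1], [1.2, 1.0], [1.3, -0.6]]
th 0.15426132251668423 o [ 0.48747253 -0.00641207] res mm [[0.5, -1.1], [-0.6, 3.4], [-0.5, -0.7], [0.7, -1.5]]
stop outer top edge [ 22.3 144. ] [-21.5 144.1] inner [ 20.7 103.8] [-20.6 104.3]
butt [  -1. -163.] [  -1.3 -165.5] loop [   3.5 -153.5]
stop outer top edge [ 22.3 150. ] [-20.7 150.6] inner [ 23.1 112. ]
butt [   2.8 -178.3]
[0.4640462  0.14815282] [0.46365674 0.14674735]
[ 0.51607155 -0.19290196] [ 0.51666607 -0.19415588]
```

```bash
cat >> h.py <<'E'
from scipy.spatial.transform import Rotation as Ro
TH=.1525; O=np.array([.4874,-.0057])
def jw(x,y): c,s=np.cos(TH),np.sin(TH); return O+np.array([c*x-s*y,s*x+c*y])
def wj(p): c,s=np.cos(TH),np.sin(TH); d=np.array(p)[:2]-O; return np.array([c*d[0]+s*d[1],-s*d[0]+c*d[1]])
def goal_rot(): # tool x along jig y, z down
    a=TH+np.pi/2; return Ro.from_matrix(np.array([[np.cos(a),np.sin(a),0],[np.sin(a),-np.cos(a),0],[0,0,-1]]).T.reshape(3,3).T)
def plan(p,q,tp,tq,n):
    r0=Ro.from_quat(q); rv=(r0.inv()*tq).as_rotvec(); tp=np.array(tp);p=np.array(p)
    for i in range(n):
        r=r0*Ro.from_rotvec(rv*i/n); d=r.inv().apply((tp-p)/n)*1e3
        print([*d.round(1).tolist(),*(rv/n).round(3).tolist()])
def st(m):
    s=m.sense(); j=wj(s["tcp_pos"]); r=Ro.from_quat(s["tool_rot"])
    print("t",s["t"],"tcp",s["tcp_pos"].round(4),"jig mm",(j*1e3).round(1),"F",s["force"].round(2),"rotvec to goal",(r.inv()*goal_rot()).as_rotvec().round(4),"gap",round(s["finger_gap"],3)); return s
E
python3 - <<'E'
from h import *
from station import manip
s=st(manip); g=goal_rot(); print(g.as_matrix().round(3))
q=s["tool_rot"]; m=Ro.from_quat(q)*Ro.from_rotvec((Ro.from_quat(q).inv()*g).as_rotvec()*.5)
plan(s["tcp_pos"],q,(.44,-.2,.23),m,12);print()
plan((.44,-.2,.23),m.as_quat(),(*jw(0,.185),.2),g,12)
E
```

```text
t 0.15 tcp [ 0.2    -0.5916  0.2305] jig mm [-373.1 -535.4] F [-0.33  0.01  0.44] rotvec to goal [-1.2000e-03 -1.4000e-03 -1.3975e+00] gap 0.998
[[-0.152  0.988  0.   ]
 [ 0.988  0.152  0.   ]
 [ 0.     0.    -1.   ]]
[29.4, -24.5, 0.1, -0.0, -0.0, -0.058]
[30.8, -22.8, 0.1, -0.0, -0.0, -0.058]
[32.0, -20.9, 0.1, -0.0, -0.0, -0.058]
[33.2, -19.0, 0.1, -0.0, -0.0, -0.058]
[34.3, -17.1, 0.1, -0.0, -0.0, -0.058]
[35.2, -15.0, 0.1, -0.0, -0.0, -0.058]
[36.0, -13.0, 0.1, -0.0, -0.0, -0.058]
[36.7, -10.9, 0.1, -0.0, -0.0, -0.058]
[37.3, -8.7, 0.1, -0.0, -0.0, -0.058]
[37.7, -6.5, 0.1, -0.0, -0.0, -0.058]
[38.0, -4.3, 0.1, -0.0, -0.0, -0.058]
[38.2, -2.1, 0.1, -0.0, -0.0, -0.058]

[27.7, -15.0, 2.5, -0.0, -0.0, -0.058]
[28.5, -13.3, 2.5, -0.0, -0.0, -0.058]
[29.2, -11.6, 2.5, -0.0, -0.0, -0.058]
[29.9, -9.9, 2.5, -0.0, -0.0, -0.058]
[30.4, -8.2, 2.5, -0.0, -0.0, -0.058]
[30.8, -6.4, 2.5, -0.0, -0.0, -0.058]
[31.1, -4.6, 2.5, -0.0, -0.0, -0.058]
[31.3, -2.8, 2.5, -0.0, -0.0, -0.058]
[31.5, -0.9, 2.5, -0.0, -0.0, -0.058]
[31.5, 0.9, 2.5, -0.0, -0.0, -0.058]
[31.4, 2.7, 2.5, -0.0, -0.0, -0.058]
[31.1, 4.6, 2.5, -0.0, -0.0, -0.058]
```

Emit:
servo_tool(motion=[[29,-24,0,0,0,-0.058,-1],[31,-23,0,0,0,-0.058,-1],[32,-21,0,0,0,-0.058,-1],[33,-19,0,0,0,-0.058,-1],[34,-17,0,0,0,-0.058,-1],[35,-15,0,0,0,-0.058,-1],[36,-13,0,0,0,-0.058,-1],[37,-11,0,0,0,-0.058,-1],[37,-9,0,0,0,-0.058,-1],[38,-6.5,0,0,0,-0.058,-1],[38,-4,0,0,0,-0.058,-1],[38,-2,0,0,0,-0.058,-1]])

```text
t: 1.15
tcp_pos: [0.4397, -0.1901, 0.226]
tool_rot: [0.868, 0.496, -0.001, 0.0]
force: [-0.1, -0.8, 0.1]
finger_gap: -0.003
```

Run:
```python
from h import *
from station import manip
s=st(manip)
plan(s["tcp_pos"],s["tool_rot"],(*jw(0,.185),.15),goal_rot(),12)
```

```text
t 1.15 tcp [ 0.4397 -0.1901  0.226 ] jig mm [ -75.2 -175. ] F [-0.1  -0.82  0.11] rotvec to goal [-0.0014  0.0024 -0.6846] gap -0.003
[27.2, -14.1, 6.3, -0.0, 0.0, -0.057]
[28.0, -12.5, 6.3, -0.0, 0.0, -0.057]
[28.6, -10.9, 6.3, -0.0, 0.0, -0.057]
[29.2, -9.3, 6.3, -0.0, 0.0, -0.057]
[29.7, -7.6, 6.3, -0.0, 0.0, -0.057]
[30.1, -5.9, 6.3, -0.0, 0.0, -0.057]
[30.4, -4.2, 6.3, -0.0, 0.0, -0.057]
[30.6, -2.4, 6.3, -0.0, 0.0, -0.057]
[30.6, -0.7, 6.3, -0.0, 0.0, -0.057]
[30.6, 1.1, 6.3, -0.0, 0.0, -0.057]
[30.5, 2.8, 6.3, -0.0, 0.0, -0.057]
[30.3, 4.5, 6.3, -0.0, 0.0, -0.057]
```

Emit:
servo_tool(motion=[[27,-14,3,0,0,-0.057,-1],[28,-12.5,3,0,0,-0.057,-1],[29,-11,3,0,0,-0.057,-1],[29,-9,3,0,0,-0.057,-1],[30,-7.5,3,0,0,-0.057,-1],[30,-6,3,0,0,-0.057,-1],[30,-4,6,0,0,-0.057,-1],[31,-2.5,8,0,0,-0.057,-1],[31,-1,8,0,0,-0.057,-1],[31,1,8,0,0,-0.057,-1],[30,3,8,0,0,-0.057,-1],[30,4.5,8,0,0,-0.057,-1]])

```text
t: 2.15
tcp_pos: [0.4569, 0.1962, 0.1593]
tool_rot: [0.637, 0.771, 0.001, 0.004]
force: [0.2, -0.1, 0.3]
finger_gap: 0.001
```

Run:
```python
from h import *
from station import manip
s=st(manip)
d={}
for n in("top","side","wrist"):
    f=manip.snapshot(n);d[n]=f;cv2.imwrite(f"pics/{n}1.png",f["frame"][:,:,::-1])
pickle.dump(d,open("s1.pkl","wb"))
s=st(manip)
plan(s["tcp_pos"],s["tool_rot"],(*jw(0,.185),.028),goal_rot(),6)
```

```text
t 2.15 tcp [0.4569 0.1962 0.1593] jig mm [  0.5 204.1] F [ 0.23 -0.08  0.26] rotvec to goal [0.0063 0.0058 0.0376] gap 0.001
t 2.3 tcp [0.4563 0.1963 0.159 ] jig mm [-1.000e-01  2.044e+02] F [-0.25 -1.11 -0.22] rotvec to goal [0.0048 0.0057 0.0385] gap -0.001
[-3.1, -0.2, 21.9, 0.001, 0.001, 0.006]
[-3.1, -0.2, 21.9, 0.001, 0.001, 0.006]
[-3.2, -0.1, 21.9, 0.001, 0.001, 0.006]
[-3.2, -0.1, 21.8, 0.001, 0.001, 0.006]
[-3.2, -0.1, 21.8, 0.001, 0.001, 0.006]
[-3.2, -0.0, 21.8, 0.001, 0.001, 0.006]
```

View pics/wrist1.png

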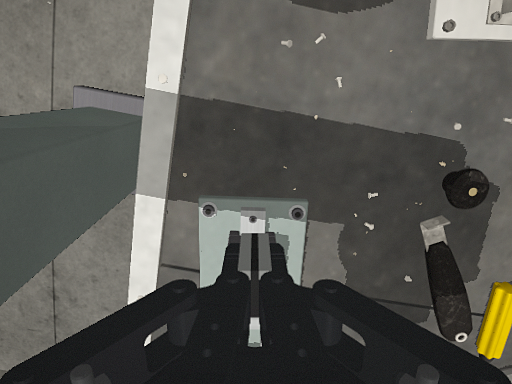

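View pics/side1.png

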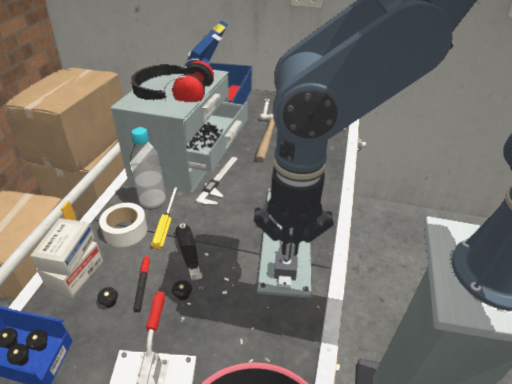

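The wrist view shows the rail end centred under the fingertips at (253,220), and the side view shows the gripper beyond the stop. I'll go down there.

Emit:
servo_tool(motion=[[-2,0,22,0.002,0.002,0.013,-1],[-2,0,22,0.002,0.002,0.013,-1],[-2,0,22,0.001,0.001,0.012,-1],[-2,0,22,0,0,0,-1],[-2,0,22,0,0,0,-1],[-2,0,20,0,0,0,-1],[0,0,0,0,0,0,-1]])

```text
t: 2.88
tcp_pos: [0.4643, 0.1786, 0.0281]
tool_rot: [0.655, 0.756, 0.003, 0.004]
force: [0.2, -0.5, 0.1]
finger_gap: -0.001
```

Run:
```python
from h import *
from station import manip
s=st(manip)
f=manip.snapshot("side");cv2.imwrite("pics/s2.png",cv2.resize(f["frame"][180:310,230:340,::-1],None,fx=4.5,fy=4.5,interpolation=cv2.INTER_CUBIC))
```

```text
t 2.8833 tcp [0.4643 0.1786 0.0281] jig mm [  5.1 185.7] F [ 0.19 -0.52  0.06] rotvec to goal [ 0.0103  0.0023 -0.0091] gap -0.001
```

View pics/s2.png

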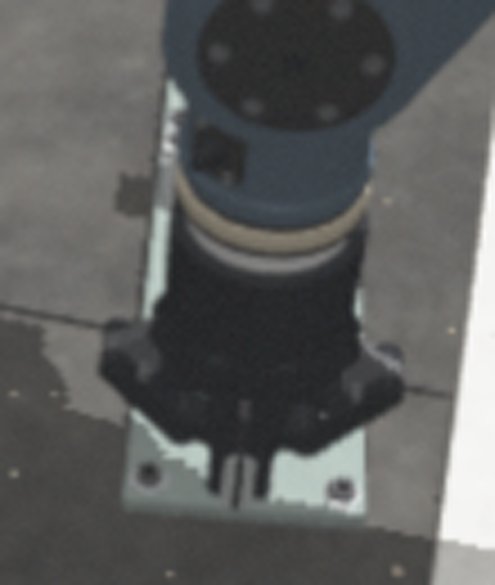

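Emit:
servo_tool(motion=[[-7,-3,0,0.005,0.001,-0.005,-1],[-7,-2,0,0.005,0.001,-0.004,-1],[-4,0,0,0,0,0,-1],[-3,0,0,0,0,0,-1]])

```text
t: 3.27
tcp_pos: [0.4651, 0.1544, 0.0332]
tool_rot: [0.652, 0.759, 0.002, 0.002]
force: [-0.0, 0.4, -0.9]
finger_gap: -0.003
```

Run:
```python
from h import *
from station import manip
s=st(manip)
```

```text
t 3.2667 tcp [0.4651 0.1544 0.0332] jig mm [  2.3 161.6] F [-0.01  0.37 -0.86] rotvec to goal [ 0.0066  0.0006 -0.0009] gap -0.003
```

Emit:
servo_tool(motion=[[-3,0,0,0,0,0,-1],[-3,0,0,0,0,0,-1]])

```text
t: 3.43
tcp_pos: [0.4666, 0.148, 0.0348]
tool_rot: [0.652, 0.758, 0.004, 0.003]
force: [-0.3, 4.9, -4.2]
finger_gap: 0.004
```

Run:
```python
from h import *
from station import manip
s=st(manip)
```

```text
t 3.4333 tcp [0.4666 0.148  0.0348] jig mm [  2.8 155.1] F [-0.34  4.93 -4.21] rotvec to goal [ 0.009  -0.0004 -0.0032] gap 0.004
```

Emit:
servo_tool(motion=[[-3,0,0,0,0,0,-1],[-3,0,0,0,0,0,-1]])

```text
t: 3.6
tcp_pos: [0.4673, 0.1427, 0.0351]
tool_rot: [0.653, 0.757, 0.004, 0.002]
force: [0.1, 5.0, -2.7]
finger_gap: -0.0
```

Run:
```python
from h import *
from station import manip
s=st(manip)
for n in("top","side"):
    f=manip.snapshot(n)["frame"];c=f[200:280,160:320] if n=="top" else f[180:310,230:340]
    cv2.imwrite(f"pics/{n}3.png",cv2.resize(c[:,:,::-1],None,fx=4.5,fy=4.5,interpolation=cv2.INTER_CUBIC))
```

```text
t 3.6 tcp [0.4673 0.1427 0.0351] jig mm [  2.7 149.8] F [ 0.12  5.02 -2.69] rotvec to goal [ 0.0096 -0.0021 -0.0043] gap -0.0
```

View pics/top3.png

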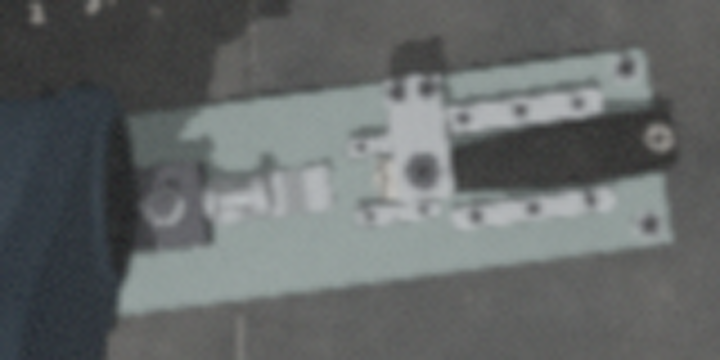

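The force shows contact began at about TCP y = 158 in the jig frame, which puts stop_back at about 147 mm. The top view shows the stop block at crop (175,205) already moving. I'll keep pushing gently and correct the height drift.

Emit:
servo_tool(motion=[[-3,-1,1.5,0.004,0,0,-1],[-3,-1,1.5,0.004,0,0,-1],[-3,0,1.5,0,0,0,-1]])

```text
t: 3.95
tcp_pos: [0.4684, 0.134, 0.0319]
tool_rot: [0.652, 0.758, 0.003, 0.001]
force: [-0.7, 4.6, 3.2]
finger_gap: -0.002
```

Run:
```python
from h import *
from station import manip
s=st(manip)
```

```text
t 3.95 tcp [0.4684 0.134  0.0319] jig mm [  2.4 140.9] F [-0.66  4.58  3.22] rotvec to goal [ 0.0058 -0.0018 -0.003 ] gap -0.002
```

Emit:
servo_tool(motion=[[-3,-1,1,0,0,0,-1],[-3,0,1,0,0,0,-1]])

```text
t: 4.12
tcp_pos: [0.4691, 0.1276, 0.0301]
tool_rot: [0.652, 0.758, 0.003, 0.002]
force: [0.5, -0.2, -0.3]
finger_gap: 0.005
```

Run:
```python
from h import *
from station import manip
s=st(manip)
```

```text
t 4.1167 tcp [0.4691 0.1276 0.0301] jig mm [  2.2 134.5] F [ 0.48 -0.21 -0.25] rotvec to goal [ 0.0076 -0.0014 -0.0018] gap 0.005
```

Emit:
servo_tool(motion=[[-3,0,1,0,0,0,-1],[-3,0,1,0,0,0,-1]])

```text
t: 4.28
tcp_pos: [0.4698, 0.1225, 0.0285]
tool_rot: [0.653, 0.757, 0.004, 0.001]
force: [-1.4, 15.5, 11.0]
finger_gap: 0.002
```

Run:
```python
from h import *
from station import manip
s=st(manip)
for n in("top","side"):
    f=manip.snapshot(n)["frame"];c=f[200:280,160:320] if n=="top" else f[180:310,230:340]
    cv2.imwrite(f"pics/{n}4.png",cv2.resize(c[:,:,::-1],None,fx=4.5,fy=4.5,interpolation=cv2.INTER_CUBIC))
```

```text
t 4.2833 tcp [0.4698 0.1225 0.0285] jig mm [  2.1 129.3] F [-1.38 15.48 11.01] rotvec to goal [ 0.0079 -0.0039 -0.0048] gap 0.002
```

View pics/top4.png

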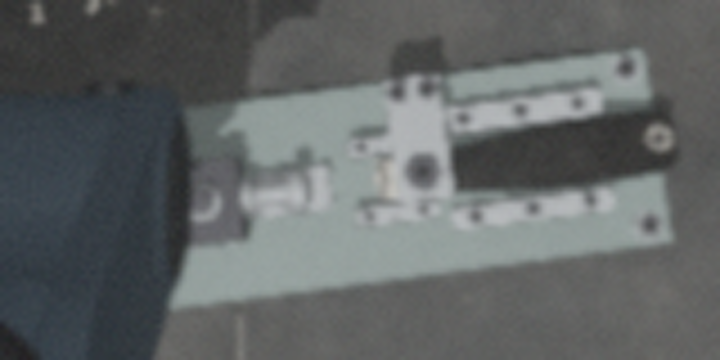

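The force dropped to 0 and then rose to 15 N, so the stop is in the first notch with the TCP at about 130 to 131. The middle notch should therefore come with the TCP at about 105 to 106. Next I push over the ridge.

Emit:
servo_tool(motion=[[-3,0,0,0,0,0,-1],[-3,0,0,0,0,0,-1]])

```text
t: 4.55
tcp_pos: [0.4706, 0.1178, 0.0284]
tool_rot: [0.653, 0.757, 0.005, 0.001]
force: [-0.0, 6.0, 0.6]
finger_gap: 0.003
```

Run:
```python
from h import *
from station import manip
s=st(manip)
```

```text
t 4.55 tcp [0.4706 0.1178 0.0284] jig mm [  2.2 124.6] F [-0.04  5.95  0.6 ] rotvec to goal [ 0.0086 -0.0056 -0.0055] gap 0.003
```

Emit:
servo_tool(motion=[[-2.5,0,0,0,0,0,-1],[-2.5,0,0,0,0,0,-1]])

```text
t: 4.72
tcp_pos: [0.4714, 0.1132, 0.0285]
tool_rot: [0.653, 0.757, 0.006, 0.0]
force: [-0.7, 5.6, 1.9]
finger_gap: 0.001
```

Run:
```python
from h import *
from station import manip
s=st(manip)
```

```text
t 4.7167 tcp [0.4714 0.1132 0.0285] jig mm [  2.2 120. ] F [-0.65  5.55  1.91] rotvec to goal [ 0.0089 -0.0066 -0.0058] gap 0.001
```

Emit:
servo_tool(motion=[[-2.5,0,0,0,0,0,-1],[-2.5,0,0,0,0,0,-1]])

```text
t: 4.88
tcp_pos: [0.4721, 0.1081, 0.0284]
tool_rot: [0.653, 0.757, 0.006, 0.0]
force: [0.3, 2.5, 1.8]
finger_gap: 0.003
```

Run:
```python
from h import *
from station import manip
s=st(manip)
```

```text
t 4.8833 tcp [0.4721 0.1081 0.0284] jig mm [  2.2 114.8] F [0.29 2.53 1.77] rotvec to goal [ 0.0091 -0.0071 -0.0059] gap 0.003
```

Next I move in single 1.5–2 mm steps until it clicks.

Emit:
servo_tool(motion=[[-2,0,0,0,0,0,-1]])

```text
t: 4.97
tcp_pos: [0.4725, 0.1058, 0.0284]
tool_rot: [0.653, 0.757, 0.006, 0.0]
force: [-0.8, 1.8, 1.0]
finger_gap: 0.0
```

Emit:
servo_tool(motion=[[-1.5,0,0,0,0,0,-1]])

```text
t: 5.05
tcp_pos: [0.4727, 0.1037, 0.0283]
tool_rot: [0.653, 0.757, 0.005, 0.0]
force: [-0.3, -0.4, -0.6]
finger_gap: 0.0
```

Emit:
servo_tool(motion=[[-1.5,0,0,0,0,0,-1]])

```text
t: 5.13
tcp_pos: [0.4727, 0.1015, 0.0281]
tool_rot: [0.653, 0.757, 0.005, 0.0]
force: [-0.6, -0.0, 0.2]
finger_gap: 0.002
```

Run:
```python
from h import *
from station import manip
s=st(manip)
f=manip.snapshot("top")["frame"];c=f[200:280,160:320]
cv2.imwrite(f"pics/top5.png",cv2.resize(c[:,:,::-1],None,fx=4.5,fy=4.5,interpolation=cv2.INTER_CUBIC))
```

```text
t 5.1333 tcp [0.4727 0.1015 0.0281] jig mm [  1.8 108.2] F [-0.62 -0.    0.18] rotvec to goal [ 0.008  -0.0061 -0.0053] gap 0.002
```

View pics/top5.png

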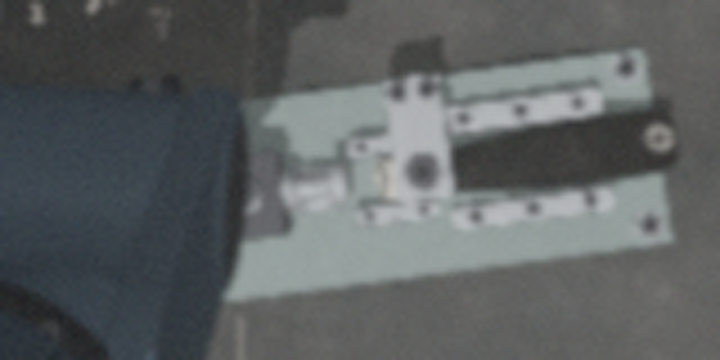

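The force fell to 0 with the TCP at about 110, so the ball has snapped the stop into the middle notch. I'll back off and check in the picture.

Emit:
servo_tool(motion=[[10,0,0,0,0,0,-1],[20,0,0,0,0,0,-1],[25,0,-10,0,0,0,-1],[10,0,-35,0,0,0,-1],[0,0,-38,0,0,0,-1],[0,0,-38,0,0,0,-1],[0,-38,-20,0,0,0,-1],[0,-40,0,0,0,0,-1]])

```text
t: 5.85
tcp_pos: [0.3944, 0.1583, 0.1708]
tool_rot: [0.654, 0.756, 0.006, 0.002]
force: [-0.7, -0.2, -0.3]
finger_gap: -0.002
```

Run:
```python
from h import *
from station import manip
s=st(manip)
d={}
for n in("top","side"):
    d[n]=manip.snapshot(n);f=d[n]["frame"];c=f[200:280,160:320] if n=="top" else f[170:300,240:330]
    cv2.imwrite(f"pics/{n}6.png",cv2.resize(c[:,:,::-1],None,fx=4.5,fy=4.5,interpolation=cv2.INTER_CUBIC))
pickle.dump(d,open("s6.pkl","wb"))
```

```text
t 5.85 tcp [0.3944 0.1583 0.1708] jig mm [-67.  176.3] F [-0.72 -0.22 -0.32] rotvec to goal [ 0.012  -0.0042 -0.0084] gap -0.002
```

View pics/top6.png

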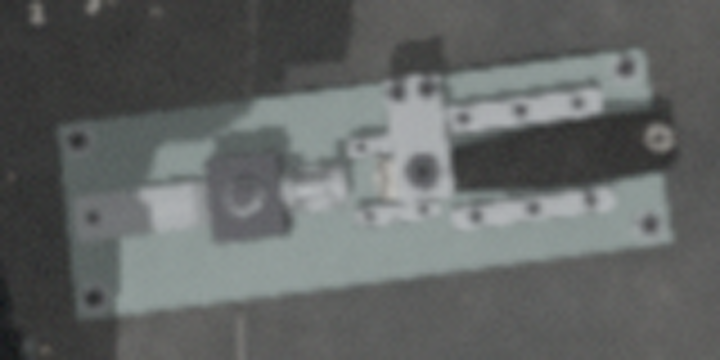

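View pics/side6.png

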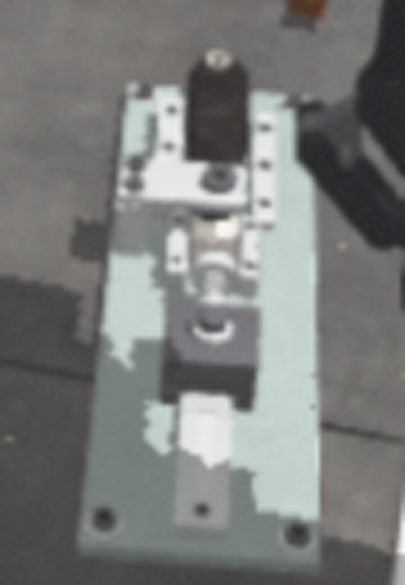

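Run:
```python
from h import *
d=pickle.load(open("s6.pkl","rb"));t=d["top"];sd=d["side"]
T=lambda x,y,z:(wj(pl(t,(160+(x+.5)/4.5-.5,200+(y+.5)/4.5-.5),z))*1e3).round(1)
S=lambda x,y,z:(wj(pl(sd,(240+(x+.5)/4.5-.5,170+(y+.5)/4.5-.5),z))*1e3).round(1)
print("outer",T(207,155,.045),T(216,240,.045),"inner",T(282,150,.045),T(291,232,.045))
print("side outer",S(163,367,.045),S(255,376,.045),"inner",S(167,310,.045),S(258,312,.045))
print("butt top",T(675,138,.022),T(678,138,.022),"side", S(217,52,.03))
```

```text
outer [24.7 93.1] [-21.2  93.3] inner [22.2 52.4] [-22.1  52.7]
side outer [ 21.8 100.2] [-21.4 101.3] inner [21.9 63. ] [-22.3  59.5]
butt top [   2.2 -162.9] [   2.  -164.5] side [   3.4 -165.5]
```

The stop's outer edge now measures 93 (top view) and 100 (side view). Both moved 50 mm from the start readings of 144 and 150, which puts stop_back at about 96 mm. The middle notch is at 95 and the last would be 70. Next I go to the butt.

Emit:
servo_tool(motion=[[-33,5.5,0,0.003,0,0,-1],[-33,5.5,0,0.003,0,0,-1],[-33,5.5,0,0.003,0,0,-1],[-33,5.5,0,0.003,0,0,-1],[-33,5.5,0,0,0,0,-1],[-33,5.5,0,0,0,0,-1],[-33,5.5,0,0,0,0,-1],[-33,5.5,0,0,0,0,-1],[-33,5.5,0,0,0,0,-1],[-33,5.5,0,0,0,0,-1],[-25,5.5,0,0,0,0,-1],[0,0,0,0,0,0,-1]])

```text
t: 6.95
tcp_pos: [0.4995, -0.1964, 0.1614]
tool_rot: [0.65, 0.76, -0.008, -0.009]
force: [0.5, 0.2, 0.6]
finger_gap: -0.003
```

Run:
```python
from h import *
from station import manip
s=st(manip)
f=manip.snapshot("wrist")["frame"];cv2.imwrite("pics/w7.png",f[:,:,::-1])
```

```text
t 6.95 tcp [ 0.4995 -0.1964  0.1614] jig mm [ -17.  -190.4] F [0.54 0.16 0.58] rotvec to goal [-0.0227 -0.003   0.0037] gap -0.003
```

View pics/w7.png

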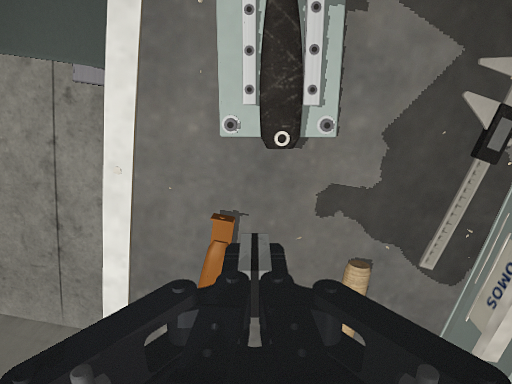

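The wrist view shows the butt's ring at (282,138). The brown look-alike's bracket end is at (225,215) and the hammer grip's end is at (357,265). I'll work out the clearance before going down.

Run:
```python
from h import *
d=pickle.load(open("s0.pkl","rb"));t=d["top"]
for p in((341,245),(341,255),(350,240)): print((wj(pl(t,p,.02))*1e3).round(1))
print("hammer",(wj(pl(t,(353,190),.02))*1e3).round(1))
```

```text
[ -44.2 -235.5]
[ -68.6 -231.5]
[ -35.  -259.9]
hammer [  89.1 -288.8]
```

The nearest brown corner is at jig (-44,-235) mm, so going down at (0,-193) is clear.

Emit:
servo_tool(motion=[[-2,9,10,-0.008,-0.001,0.002,-1],[-1,8,20,-0.008,-0.001,0.002,-1],[0,0,22,-0.006,0,0,-1],[0,0,22,0,0,0,-1],[0,0,22,0,0,0,-1],[0,0,20,0,0,0,-1],[0,0,0,0,0,0,-1]])

```text
t: 7.58
tcp_pos: [0.5126, -0.1857, 0.0392]
tool_rot: [0.65, 0.76, 0.0, -0.006]
force: [-0.7, -0.3, -0.3]
finger_gap: -0.004
```

Run:
```python
from h import *
from station import manip
s=st(manip)
```

```text
t 7.5833 tcp [ 0.5126 -0.1857  0.0392] jig mm [  -2.5 -181.7] F [-0.69 -0.31 -0.28] rotvec to goal [-0.0072 -0.0092  0.0026] gap -0.004
```

Emit:
servo_tool(motion=[[-8,1,2,-0.004,-0.004,0,-1],[-3,1,10,-0.003,-0.004,0,-1],[0,0,10,0,0,0,-1],[0,0,0,0,0,0,-1]])

```text
t: 7.92
tcp_pos: [0.5166, -0.1943, 0.0167]
tool_rot: [0.649, 0.761, 0.0, -0.0]
force: [-0.3, -0.5, -0.2]
finger_gap: 0.002
```

Run:
```python
from h import *
from station import manip
s=st(manip)
d={}
for n in("top","side"):
    d[n]=manip.snapshot(n);f=d[n]["frame"];c=f[200:280,180:340] if n=="top" else f[130:260,240:340]
    cv2.imwrite(f"pics/{n}8.png",cv2.resize(c[:,:,::-1],None,fx=4.5,fy=4.5,interpolation=cv2.INTER_CUBIC))
```

```text
t 7.9167 tcp [ 0.5166 -0.1943  0.0167] jig mm [   0.2 -190.8] F [-0.29 -0.48 -0.17] rotvec to goal [-0.0002 -0.0011  0.0057] gap 0.002
```

View pics/side8.png

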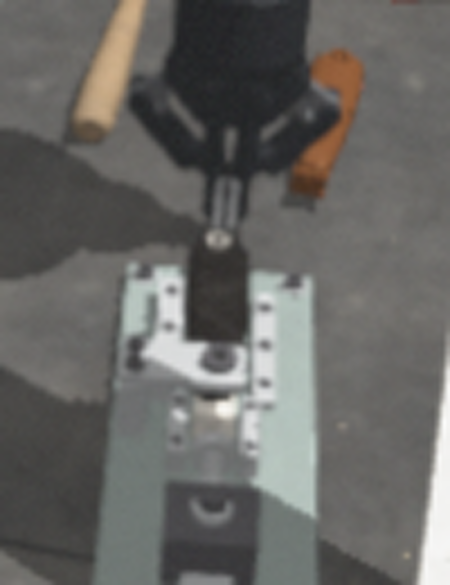

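The side view shows the fingertips at crop (225,205), just behind the butt's ring at (220,240) and in line with it. Now I push.

Emit:
servo_tool(motion=[[4,0,0,0,0,0,-1],[4,0,0,0,0,0,-1],[4,0,0,0,0,0,-1]])

```text
t: 8.27
tcp_pos: [0.5164, -0.1835, 0.0195]
tool_rot: [0.65, 0.76, 0.001, 0.002]
force: [0.6, -0.1, -0.9]
finger_gap: -0.004
```

Run:
```python
from h import *
from station import manip
s=st(manip)
```

```text
t 8.2667 tcp [ 0.5164 -0.1835  0.0195] jig mm [   1.7 -180.2] F [ 0.6  -0.08 -0.92] rotvec to goal [0.0043 0.0027 0.0041] gap -0.004
```

Emit:
servo_tool(motion=[[3,0,0,0,0,0,-1],[2,0,0,0,0,0,-1]])

```text
t: 8.43
tcp_pos: [0.5155, -0.1774, 0.0203]
tool_rot: [0.649, 0.76, 0.001, 0.003]
force: [0.3, 0.1, -0.0]
finger_gap: -0.003
```

Run:
```python
from h import *
from station import manip
s=st(manip)
```

```text
t 8.4333 tcp [ 0.5155 -0.1774  0.0203] jig mm [   1.7 -174. ] F [ 0.31  0.07 -0.05] rotvec to goal [0.0048 0.003  0.0047] gap -0.003
```

Emit:
servo_tool(motion=[[2.5,-1,0.5,0.002,0,0,-1],[2.5,-0.5,0.5,0,0,0,-1]])

```text
t: 8.6
tcp_pos: [0.5136, -0.1723, 0.0198]
tool_rot: [0.649, 0.761, 0.0, 0.003]
force: [-0.3, -1.1, 0.4]
finger_gap: -0.003
```

Emit:
servo_tool(motion=[[2,0,0.5,0,0,0,-1],[1.5,0,0,0,0,0,-1]])

```text
t: 8.77
tcp_pos: [0.513, -0.1684, 0.0193]
tool_rot: [0.649, 0.761, -0.0, 0.003]
force: [0.4, -1.0, -0.0]
finger_gap: 0.001
```

Run:
```python
from h import *
from station import manip
s=st(manip)
d={}
for n in("top","side"):
    d[n]=manip.snapshot(n);f=d[n]["frame"];c=f[200:280,180:340] if n=="top" else f[130:260,240:340]
    cv2.imwrite(f"pics/{n}9.png",cv2.resize(c[:,:,::-1],None,fx=4.5,fy=4.5,interpolation=cv2.INTER_CUBIC))
```

```text
t 8.7667 tcp [ 0.513  -0.1684  0.0193] jig mm [   0.6 -164.7] F [ 0.37 -0.98 -0.05] rotvec to goal [0.0039 0.0046 0.0059] gap 0.001
```

View pics/side9.png

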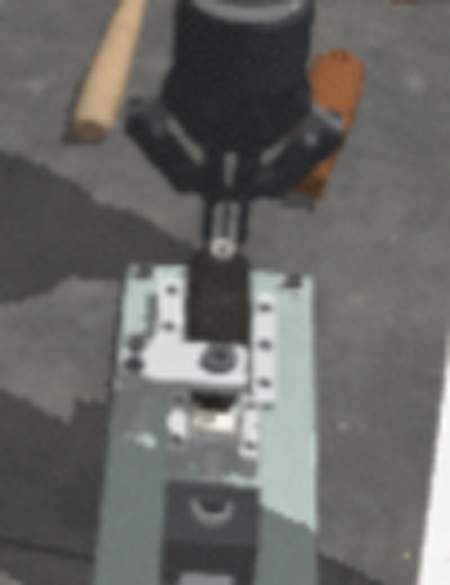

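View pics/top9.png

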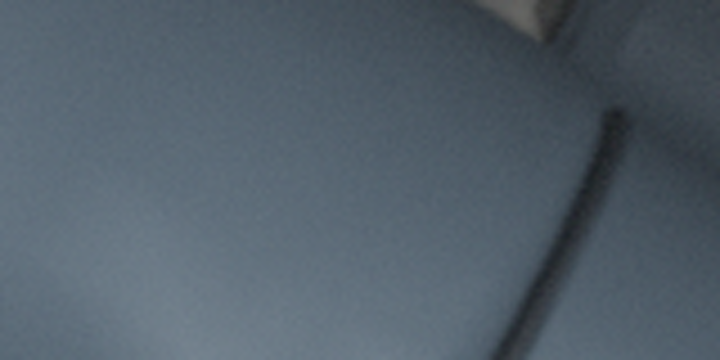

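The handle is moving: the bracket is at crop (213,420), close to the screw, and the force is about 1 N. Now single steps.

Emit:
servo_tool(motion=[[1.5,0,0,0,0,0,-1]])

```text
t: 8.95
tcp_pos: [0.5129, -0.1671, 0.0193]
tool_rot: [0.649, 0.761, 0.0, 0.003]
force: [0.3, -0.6, -0.1]
finger_gap: 0.002
```

Emit:
servo_tool(motion=[[1.5,0,0,0,0,0,-1]])

```text
t: 9.03
tcp_pos: [0.5127, -0.1656, 0.0193]
tool_rot: [0.649, 0.761, 0.0, 0.003]
force: [1.2, 0.4, 0.3]
finger_gap: -0.001
```

Emit:
servo_tool(motion=[[1.2,0,0,0,0,0,-1]])

```text
t: 9.12
tcp_pos: [0.5125, -0.1644, 0.0192]
tool_rot: [0.649, 0.761, 0.0, 0.003]
force: [-1.7, -0.8, -0.1]
finger_gap: 0.004
```

Run:
```python
from h import *
from station import manip
s=st(manip)
```

```text
t 9.1167 tcp [ 0.5125 -0.1644  0.0192] jig mm [   0.7 -160.7] F [-1.7  -0.84 -0.11] rotvec to goal [0.0042 0.0048 0.0055] gap 0.004
```

Emit:
servo_tool(motion=[[1,0,0,0,0,0,-1]])

```text
t: 9.2
tcp_pos: [0.5124, -0.1634, 0.0192]
tool_rot: [0.649, 0.761, 0.0, 0.003]
force: [0.2, -0.1, 0.2]
finger_gap: 0.0
```

Emit:
servo_tool(motion=[[1,0,0,0,0,0,-1]])

```text
t: 9.28
tcp_pos: [0.5123, -0.1624, 0.0192]
tool_rot: [0.649, 0.761, 0.0, 0.003]
force: [0.3, -0.3, 0.0]
finger_gap: -0.004
```

Emit:
servo_tool(motion=[[1,0,0,0,0,0,-1]])

```text
t: 9.37
tcp_pos: [0.5122, -0.1614, 0.0192]
tool_rot: [0.649, 0.761, 0.0, 0.003]
force: [-0.6, -0.2, 0.1]
finger_gap: 0.002
```

Emit:
servo_tool(motion=[[0.8,0,0,0,0,0,-1]])

```text
t: 9.45
tcp_pos: [0.512, -0.1606, 0.0192]
tool_rot: [0.649, 0.761, 0.0, 0.003]
force: [1.3, -0.4, 0.2]
finger_gap: -0.001
```

Emit:
servo_tool(motion=[[0.8,0,0,0,0,0,-1]])

```text
t: 9.53
tcp_pos: [0.512, -0.1597, 0.0192]
tool_rot: [0.649, 0.761, 0.0, 0.004]
force: [-1.0, 0.1, -0.0]
finger_gap: 0.001
```

Run:
```python
from h import *
from station import manip
s=st(manip)
f=manip.snapshot("side")["frame"]
cv2.imwrite(f"pics/side10.png",cv2.resize(f[200:270,260:320,::-1],None,fx=8,fy=8,interpolation=cv2.INTER_CUBIC))
```

```text
t 9.5333 tcp [ 0.512  -0.1597  0.0192] jig mm [   0.9 -156. ] F [-1.    0.11 -0.03] rotvec to goal [0.0047 0.0053 0.0053] gap 0.001
```

View pics/side10.png

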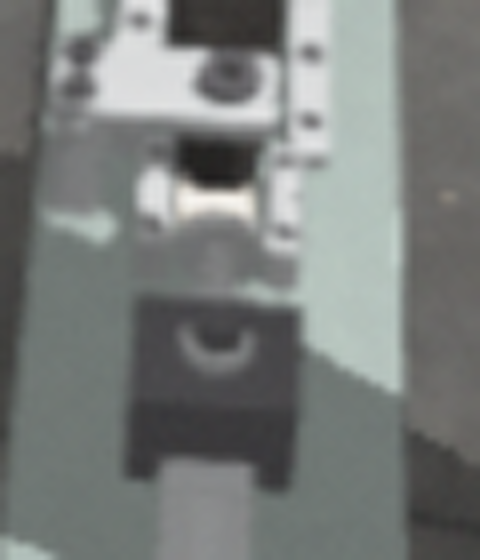

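The bracket top at crop (213,205) is right next to the screw end at (213,222), but the force hasn't risen yet. I'll carry on in small steps.

Emit:
servo_tool(motion=[[0.8,0,0,0,0,0,-1]])

```text
t: 9.67
tcp_pos: [0.5121, -0.1593, 0.0193]
tool_rot: [0.649, 0.761, -0.0, 0.004]
force: [-0.3, -3.6, 1.4]
finger_gap: 0.002
```

Emit:
servo_tool(motion=[[0.8,0,0,0,0,0,-1]])

```text
t: 9.75
tcp_pos: [0.5125, -0.1591, 0.0194]
tool_rot: [0.649, 0.761, -0.0, 0.005]
force: [0.0, -3.5, 0.9]
finger_gap: 0.003
```

Emit:
servo_tool(motion=[[0.8,0,0,0,0,0,-1]])

```text
t: 9.83
tcp_pos: [0.5128, -0.159, 0.0196]
tool_rot: [0.649, 0.761, -0.0, 0.006]
force: [-0.6, -3.3, 0.1]
finger_gap: 0.001
```

The force steps up to 3.5 N and the motion stops, so the bracket is on the stop, well under the 10 N release force. Now I back off.

Emit:
servo_tool(motion=[[-3,0,0,0,0,0,-1],[-10,0,0,0,0,0,-1],[-15,0,0,0,0,0,-1],[-5,0,-20,0,0,0,-1],[0,0,-38,0,0,0,-1],[0,0,-38,0,0,0,-1],[0,-30,-38,0,0,0,-1],[0,-35,0,0,0,0,-1],[-35,-20,0,0,0,0,-1],[-38,0,0,0,0,0,-1],[-38,0,0,0,0,0,-1],[0,0,0,0,0,0,-1]])

```text
t: 10.83
tcp_pos: [0.4519, -0.3239, 0.1542]
tool_rot: [0.649, 0.761, 0.0, 0.003]
force: [1.0, -0.1, 0.7]
finger_gap: -0.004
```

Run:
```python
from h import *
from station import manip
s=st(manip)
d={}
for n in("top","side"):
    d[n]=manip.snapshot(n);f=d[n]["frame"];cv2.imwrite(f"pics/{n}11f.png",f[:,:,::-1]);c=f[200:280,160:320] if n=="top" else f[170:300,240:330]
    cv2.imwrite(f"pics/{n}11.png",cv2.resize(c[:,:,::-1],None,fx=4.5,fy=4.5,interpolation=cv2.INTER_CUBIC))
pickle.dump(d,open("s11.pkl","wb"))
```

```text
t 10.8333 tcp [ 0.4519 -0.3239  0.1542] jig mm [ -83.4 -309.1] F [ 1.03 -0.13  0.72] rotvec to goal [0.0043 0.0044 0.0049] gap -0.004
```

View pics/top11.png

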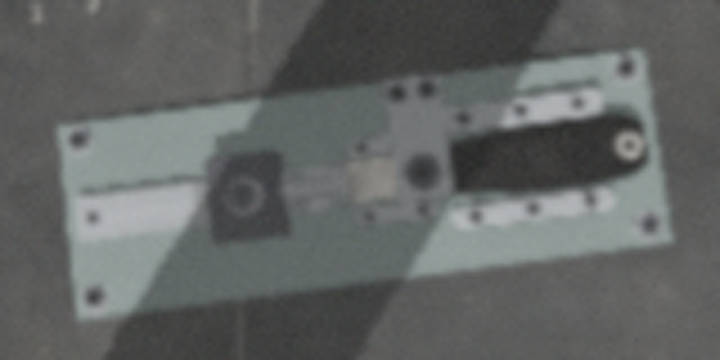

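View pics/side11.png

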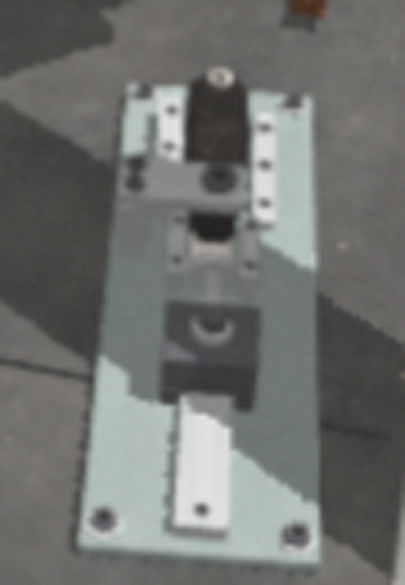

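View pics/top11f.png

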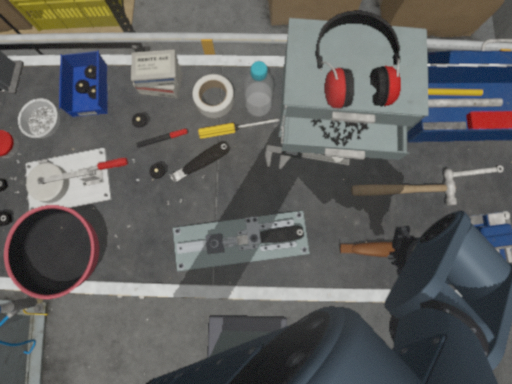

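Run:
```python
from h import *
d=pickle.load(open("s11.pkl","rb"));t=d["top"];o=pickle.load(open("s6.pkl","rb"))
T=lambda x,y,z:(wj(pl(t,(160+(x+.5)/4.5-.5,200+(y+.5)/4.5-.5),z))*1e3).round(1)
print("butt",T(649,146,.022),"bracket",T(347,182,.039),"ring",T(628,146,.034),T(659,138,.034),"stop outer",T(207,155,.045),T(216,240,.045))
a=cv2.resize(t["frame"][222:252,200:262,::-1],None,fx=12,fy=12,interpolation=cv2.INTER_CUBIC)
b=cv2.resize(d["side"]["frame"][210:250,270:302,::-1],None,fx=9,fy=9,interpolation=cv2.INTER_CUBIC)
for n,i in(("a",a),("b",b)):cv2.imwrite(f"pics/z{n}.png",cv2.convertScaleAbs(i,alpha=1.7))
```

```text
butt [  -0.3 -147.9] bracket [ 0.9 19.9] ring [   0.7 -134.9] [   2.9 -152.4] stop outer [24.7 93.1] [-21.2  93.3]
```

View pics/za.png

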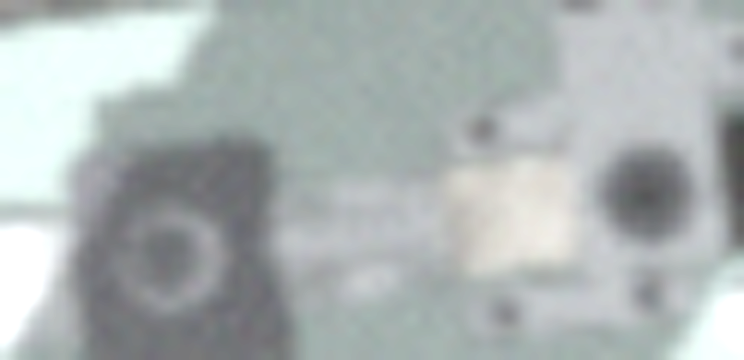

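View pics/zb.png

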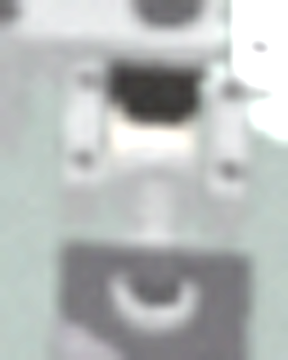

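The bracket end at crop (450,220) meets the screw end with no visible gap and measures jig y = 19.9 against an expected 20. The stop's edge is unchanged at 93, as it was before the handle was pushed, so I'm handing in.

```bash
python3 -c "
from station import manip
print(manip.sign_off())"
```

```text
the job is handed in; nothing more can be done
None
```

The jig is set up and handed in at about 11 s. The stop is in the middle notch and the handle's bracket rests against the stop screw.

- **Stop:** I pushed it with the shut fingertips through the first notch until it clicked into the middle one. The contact force dropped to zero at each click. In the pictures the stop had moved about 50 mm, to stop_back at about 96 mm against the nominal 95 mm. The two cameras disagreed by 6–7 mm on its absolute position (93 and 100 mm), but both showed the same travel.
- **Handle:** I pushed its butt until the force rose to about 3.5 N and it stopped moving, well under the 10 N that would release the stop.
- **Last checks:** after backing off, the bracket face measured jig y = 19.9 mm (expected 20) with no visible gap to the screw. The stop's edge had not moved, and the robot was clear of everything. I saw no change in the spare handle, knob, caliper or brown look-alike, though in the last top view the arm hid part of the brown one.

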